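Fit the cell in the transport logger

TASK

Take the fattest of the three battery cells from the rack and fit it in the open bay of the temperature logger: tilt it, push its flat end in under the roof against the spring contact, then press the button end down gently until the steel latch snaps back over the button and the cell lies level. Do not force the cell or lean on the logger, and leave everything else on the bench where it is.

Things in the scene. Friction and masses are not known exactly. Their poses are not given: they have to be found in the camera images.
- cell: the cell to fit, the fattest of the three: a grey cylinder with steel ends, 33 mm diameter, 59 mm long without the button, 0.08 to 0.16 kg, lying in one of the rack's three troughs (which one varies). Origin at the middle of its axis; x runs along the axis towards the button end, a steel stud 9 mm across that stands 4 mm out of that end. It may be rolled about its axis by any angle.
- cell_flat (a point): centre of the cell's flat end (x = -29.5 mm in the cell's frame)
- cell_button (a point): centre of the cell's other end face (x = +29.5 mm), at the root of the button
- logger: white temperature logger fixed to the bench, cover off. Origin on the bench under the bay's centre; +x along the bay to the latch end, -x to the spring end, z up. In its frame, mm: base slab x -75 to 75, y -46 to 120, top z = 10; console y 70 to 115, x -65 to 65, top z = 32. The bay stands on the slab on spacers: all of it is 0 to 6 mm higher than the z values below; how much is not told: feel
- bay (a point): where the fitted cell's origin lies with no spacers: (0, 0, 32.5) mm in the logger's frame, the cell's x along the logger's x, its button-end face against the stop posts. The cell rests on a rib 16 wide, x -44 to 28, top z = 16, on a plate (x -53 to 47, |y| < 23, top z = 11); the bay's middle is open at both sides for fingers
- roof_edge (a point): lower front edge of the pocket's roof (no spacers), (-24, 0, 62) mm in the logger's frame. The roof is a tongue 20 wide, 3 thick, back to x = -53. Pocket: side walls |y| 19 to 23, x -48 to -30, top z = 46; back wall inner face x = -47, top z = 64. A cell tilted about 28 degrees, flat end low, slides in along its own axis between roof and latch
- posts (a point): midway between the tops of the two steel stop posts (no spacers), (29.5, 0, 34) mm in the logger's frame: inner faces x = 29.5, |y| 8 to 14, 5 thick. Just inside them low cheeks guide the cell: |y| 18.5 to 22.5, x 22 to 27, top z = 26
- hook_tip (a point): tip of the free latch's hook, at its underside (no spacers): (30.5, 0, 38.5) mm in the logger's frame; does not move with the latch
- contact (a joint): spring contact in the pocket, a 16 mm disc centred at z = 32.5 mm on the bay's middle line: 0 when free (face at x = -26 mm), grows (m) as it is pushed to -x, 0.014 at the stop; 2 N at first, 0.5 N per mm more. A fitted cell holds it at about 0.0035
- latch (a joint): steel latch behind the posts, 12 mm wide, on the middle line; its hook has a steep ramp on top, from z = 40 at the tip to z = 45 mm at x = 33. 0 when free, grows (m) as pushed outwards (+x), stop 0.006; 3 N at first, 0.8 N per mm more. The button coming down pushes it back; it snaps to 0 over the button only when that end of the cell is within 1.5 mm of the rib
- rack: white cell rack fixed to the bench: plate 90 x 215 x 6 mm, origin under its centre; three troughs along x at y = -75, 0, +75 mm, each between two small ribs (40 long, 3 wide, 4 high, 26 mm apart between centres); cells lie on the plate, buttons towards +x
- short_cell: bystander: cell 26 mm diameter, 44 mm long; origin mid axis
- long_cell: bystander: cell 26 mm diameter, 70 mm long; origin mid axis
- cover: bystander: the logger's bay cover, a grey plate 45 x 85 x 9 mm; origin under its centre
- marker: bystander: black marker pen 115 x 13 x 13 mm; origin under its centre
- microplate: bystander: well plate 86 x 128 x 14 mm; origin under its centre
- tube_rack: bystander: rack of capped tubes 80 x 150 x 90 mm; origin under its centre
- bottle: bystander: white bottle, 64 mm diameter, 150 mm high; origin under its centre
There are look-alikes about, which are no part of the job. What is shaped like the cell but yellow is not meant.

How it is judged:
By the outcome, as a careful person would: the job done as asked, in the order asked, and still so for the second after the job is handed in, with the robot touching nothing.
It also fails if it takes over 64 s, if anything falls off the work surface, if the arm or the gripper's body presses on something with over 40 N, if the wrist force passes 120 N, or if a joint passes its speed limit or range.

ROBOT

A 6-joint arm with a two-finger parallel gripper is mounted at the origin on the work surface. World frame = base frame: x ahead of the robot, y to its left, z up, the work surface at z = 0. Lengths are in m, angles in rad, forces in N, time in s.
With the tool pointing down it reaches from about 0.375 to 0.9 m from the base axis. Payload 3.1 kg.
Tool frame: the origin (TCP) lies between the finger pads; the fingertips stand 17 mm ahead of it and the grasp point (between the pads) lies 2 mm behind it (robot.nose_length is the distance from the TCP to the fingertips, in m); z points along the fingers, y is the line along which they close (so a half turn about z gives the same grasp; the last joint's range is limited). The gripper opens to 87 mm and grips with 3 to 60 N. Pads are 19 mm wide; open, the fingers measure 117 mm over their backs; the gripper's body (75 mm by 190 mm) begins 51 mm behind the grasp point.
Start: joints at [-1.308, 0.527, 1.433, -0, 1.181, -0.178], TCP at [0.267, -0.565, 0.24] pointing down, gripper open.
Joint ranges: [-3.08, 3.08], [-0.75, 2.2], [0.22, 2.44], [-1.43, 4.57], [0, 2.65], [-2.85, 2.85]. Speed limits (rad/s): [2.79, 2.79, 3.14, 3.14, 3.14, 3.14].

INTERFACE

Orientations are given as a unit quaternion [x, y, z, w].
In Python, from rig import robot, cams gives the robot as it stands.
- The arm moves only by the shell command python3 -m pendant 'ROWS' [FORCE]. ROWS is JSON, a list of rows, each an object with "jaw": the opening, from 0 (shut) to 1 (fully open); "linear": the shift along the tool's x, y, z in cm, a list of three; "twist": the turn about the tool's z in degrees. A call has 1 to 12 rows; each row shifts and turns the commanded pose from where the row before left it, along the tool's axes as they then stand; what a row does not reach is not made up. A row lasts 1/12 s, in which the tool goes at most 41.7 mm and 7.16 degrees, less where a joint would pass 70% of its speed; a pose out of reach is approached as far as the arm can. A call is refused whole if a number of a shift passes 4.17 or a number of a turn 7.16, either way. A call with a gripper value outside its range is refused whole. The fingers move at their own pace and stop on an object; FORCE is the grip in N (left out, the last holds). Time passes only in rows, so rows that do not move let the fingers close. It gives the time, the measured TCP pose, the force, the opening and the grip force at its end, in the units of the state.
- robot.get_obs(): the state, without advancing time (a new reading comes with each control period).
- cams.camera(name): name is "scene" or "top" or "wrist"; returns a dict with "color" (384x512x3 uint8, blue, green, red), "depth" (384x512 float32, m along the optical axis (not along the pixel's ray), 0 where there is no reading), "fov_y" (degrees; the focal length in pixels is half the picture's height over the tangent of half this angle, whatever the lens; pixels are square), "cx", "cy" (the principal point, pixels), "view" (4x4, takes a point from world to camera coordinates). Camera axes: x right, y down, z forward; pixel columns grow to the right and rows downward; lengths in m; the calibration is good to about 2 mm. A picture is of the moment at which its call begins.
- robot.hand_in(): hands the job in; it is judged then, once.
The state is a dict: "time": time; "q": joint angles; "joint_velocities": joint speeds; "joint_torque": joint torques, N m; "position": TCP position; "tool_rot": TCP orientation; "ft_force": force on the tool from outside, world axes, zero at the start; "moment": the same for the moment, N m; "grip_width": finger opening in m; "grip_force": force on a finger pad.
Only numpy, scipy, OpenCV 4.12 (cv2) and the standard library are available. Lean on these libraries where they do the work, as an engineer would, in place of code of your own. Each camera call takes 0.05 s, during which the arm holds its last target. There are 200 camera calls.

## Working session

There is one attempt and no reset: what is moved stays moved. The work goes in short steps, Python scripts to look and compute and a shell command to move; the robot and the scene stay as the last step left them, time stands still between calls to the robot, and variables do not carry over. Pictures are saved under pics/ and viewed, at most 10 in all, crops included, and the job is handed in when it is done.

```bash
ls; mkdir -p pics; cat > h.py <<'E'
import numpy as np,cv2
from rig import robot,cams
from scipy.spatial.transform import Rotation as R
def cam(n):
    c=cams.camera(n);c['f']=c['color'].shape[0]/2/np.tan(np.radians(c['fov_y'])/2);return c
def ray(c,u,v):
    T=np.linalg.inv(c['view']);d=T[:3,:3]@np.array([(u-c['cx'])/c['f'],(v-c['cy'])/c['f'],1]);return T[:3,3],d
def onz(c,u,v,z):
    o,d=ray(c,u,v);return o+d*(z-o[2])/d[2]
def cloud(c):
    T=np.linalg.inv(c['view']);h,w=c['depth'].shape;v,u=np.mgrid[:h,:w];d=c['depth']
    p=np.stack([(u-c['cx'])/c['f']*d,(v-c['cy'])/c['f']*d,d],-1);return p@T[:3,:3].T+T[:3,3]
def proj(c,p):
    q=c['view'][:3,:3]@np.array(p)+c['view'][:3,3];return q[:2]/q[2]*c['f']+[c['cx'],c['cy']]
def st():
    o=robot.get_obs();print(round(o['time'],2),np.round(o['position'],4),np.round(R.from_quat(o['tool_rot']).as_matrix(),3).tolist(),'F',np.round(o['ft_force'],1),'M',np.round(o['moment'],2),'w',round(o['grip_width'],4),o['grip_force']);return o
E
python3 - <<'E'
from h import *
o=st()
a=cam('top');b=cam('scene')
np.save('top.npy',a,allow_pickle=True);np.save('scene.npy',b,allow_pickle=True)
cv2.imwrite('pics/top.png',cv2.resize(a['color'],(800,600)));cv2.imwrite('pics/scene.png',cv2.resize(b['color'],(800,600)))
for c in(a,b):print(c['fov_y'],np.linalg.inv(c['view'])[:3].round(3).tolist())
E
```

```text
pics
0.0 [ 0.2665 -0.5646  0.2386] [[0.904, 0.427, -0.001], [0.427, -0.904, 0.002], [0.0, -0.002, -1.0]] F [ 0.5 -0.7 -0.1] M [ 0.01 -0.02 -0.01] w 0.0871 0.0
51.815032984406784 [[-0.003, -0.994, 0.112, 0.48], [-1.0, 0.003, 0.002, 0.095], [-0.002, -0.112, -0.994, 1.005]]
48.80397125211542 [[-0.374, 0.513, -0.773, 1.606], [0.927, 0.186, -0.325, 0.507], [-0.023, -0.838, -0.545, 0.789]]
```

View pics/top.png

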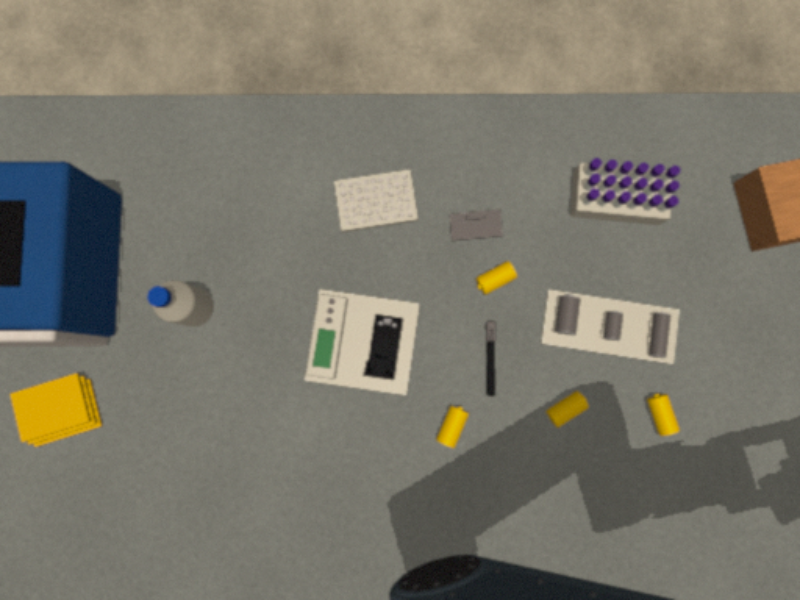

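View pics/scene.png

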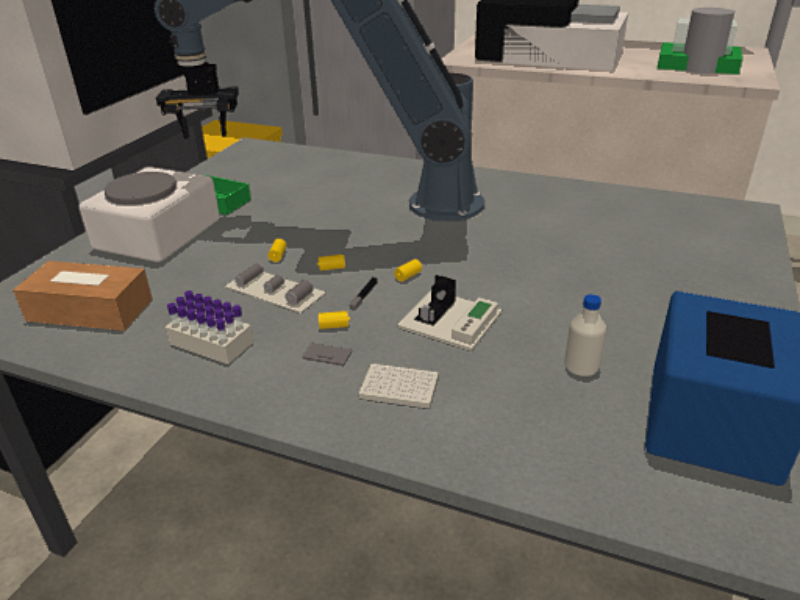

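The top view shows the rack at about (610,326) with the fat cell probably on the left (567,314). The logger is at (362,342), with its bay at (384,346) and the latch end away from the robot. Next I measure from the depth cloud.

```bash
python3 - <<'E'
from h import *
a=np.load('top.npy',allow_pickle=True).item();b=np.load('scene.npy',allow_pickle=True).item()
c=a;P=cloud(c);im=c['color'].astype(int)
white=((im.min(2)>150)&(im.max(2)-im.min(2)<45)).astype(np.uint8)
n,l,s,ce=cv2.connectedComponentsWithStats(cv2.morphologyEx(white,cv2.MORPH_CLOSE,np.ones((9,9))))
for i in range(1,n):
    if s[i,4]<500: continue
    cn,_=cv2.findContours((l==i).astype(np.uint8),0,2);r=cv2.minAreaRect(max(cn,key=cv2.contourArea))
    z=np.median(P[l==i][:,2]);bx=cv2.boxPoints(r);q=np.array([onz(c,*p,0.008) for p in bx])
    print(np.round(r[0],1),'z',round(z,4),'corners',q[:,:2].round(3).tolist(),'c',q.mean(0)[:2].round(4),'sides',np.linalg.norm(np.diff(q,axis=0),axis=1).round(3))
# cells: points above rack plate
for nm,(u0,u1,v0,v1) in dict(rack=(340,440,180,235)).items():
    sub=P[v0:v1,u0:u1];m=(sub[...,2]>0.017).astype(np.uint8)
    n,l,s,ce=cv2.connectedComponentsWithStats(m)
    for i in range(1,n):
        if s[i,4]<15: continue
        Q=sub[l==i];x=Q[:,:2];C=x.mean(0);w,V=np.linalg.eigh(np.cov((x-C).T));ax=V[:,1]*np.sign(V[0,1]);t=(x-C)@ax
        print(s[i,4],C.round(4),'yaw',np.degrees(np.arctan2(ax[1],ax[0])).round(1),'len',np.ptp(t).round(3),'ztop',np.percentile(Q[:,2],95).round(4))
E
```

```text
[240.2 127.5] z 0.0152 corners [[0.799, 0.23], [0.818, 0.104], [0.735, 0.092], [0.716, 0.217]] c [0.767  0.1609] sides [0.128 0.084 0.126]
[231.4 218.5] z 0.0116 corners [[0.47, 0.274], [0.618, 0.255], [0.593, 0.09], [0.447, 0.111]] c [0.5319 0.1823] sides [0.149 0.167 0.148]
[390.7 208.7] z 0.0069 corners [[0.528, -0.106], [0.616, -0.122], [0.582, -0.335], [0.495, -0.317]] c [ 0.5551 -0.2201] sides [0.089 0.215 0.088]
334 [ 0.5721 -0.1444] yaw -9.0 len 0.063 ztop 0.0412
197 [ 0.5548 -0.216 ] yaw -71.1 len 0.341 ztop 0.0343
315 [ 0.5394 -0.2855] yaw -77.5 len 0.412 ztop 0.0347
```

```bash
python3 -m pendant '[{"jaw":1,"linear":[0,0,0],"twist":6.9},{"jaw":1,"linear":[0,0,0],"twist":6.9},{"jaw":1,"linear":[0,0,0],"twist":6.9},{"jaw":1,"linear":[0,0,0],"twist":6.9},{"jaw":1,"linear":[0,0,0],"twist":6.9},{"jaw":1,"linear":[1.7,-3.3,0],"twist":0},{"jaw":1,"linear":[1.7,-3.3,0],"twist":0},{"jaw":1,"linear":[1.7,-3.3,0],"twist":0},{"jaw":1,"linear":[1.7,-3.3,0],"twist":0},{"jaw":1,"linear":[1.7,-3.3,0],"twist":0},{"jaw":1,"linear":[1.7,-3.3,0],"twist":0},{"jaw":1,"linear":[1.7,-3.3,0],"twist":0}]' 5; python3 -m pendant '[{"jaw":1,"linear":[1.7,-3.3,0],"twist":0},{"jaw":1,"linear":[1.7,-3.3,0],"twist":0},{"jaw":1,"linear":[1.7,-3.3,0],"twist":0},{"jaw":1,"linear":[1.7,-3.3,0],"twist":0},{"jaw":1,"linear":[1.7,-3.3,0],"twist":0},{"jaw":1,"linear":[0,0,0],"twist":0},{"jaw":1,"linear":[0,0,0],"twist":0}]'
python3 - <<'E'
from h import *
st();c=cam('wrist');np.save('w1.npy',c,allow_pickle=True)
print(np.linalg.inv(c['view'])[:3].round(3).tolist())
cv2.imwrite('pics/w1.png',c['color'])
E
```

```text
time: 1.1
position: [0.4218, -0.3545, 0.2392]
tool_rot: [0.997, -0.081, -0.0, -0.0]
ft_force: [-0.3, 0.1, 0.1]
grip_width: 0.087
grip_force: 0.0
time: 1.68
position: [0.5322, -0.2051, 0.2391]
tool_rot: [0.997, -0.078, -0.0, -0.0]
ft_force: [-0.4, -0.2, -1.2]
grip_width: 0.0868
grip_force: 0.0
1.68 [ 0.5322 -0.2051  0.2391] [[0.988, -0.156, -0.001], [-0.156, -0.988, 0.0], [-0.001, -0.0, -1.0]] F [-0.4 -0.2 -1.2] M [-0.02  0.03 -0.01] w 0.0868 0.0
[[-0.157, -0.958, -0.24, 0.597], [-0.988, 0.152, 0.038, -0.215], [0.0, 0.243, -0.97, 0.384]]
```

View pics/w1.png

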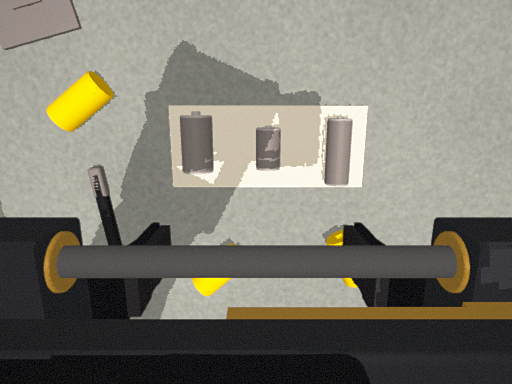

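The wrist view shows the rack at (267,147). The fat cell is at (197,144) with its button up at (196,113), which is rack +x.

```bash
cat >> h.py <<'E'
def blob(P,m,minpx=40):
    n,l,s,ce=cv2.connectedComponentsWithStats(m.astype(np.uint8))
    return [P[l==i] for i in range(1,n) if s[i,4]>=minpx]
E
python3 - <<'E'
from h import *
c=np.load('w1.npy',allow_pickle=True).item();P=cloud(c)
sub=P[95:200,150:390]
print('platez',np.median(sub[(abs(sub[...,2]-.006)<.004)][:,2]),'bench',np.median(P[20:60,250:400,2]))
for Q in blob(sub,sub[...,2]>.0155):
    x=Q[:,:2];C=x.mean(0);r=cv2.minAreaRect((x*1000).astype(np.float32));
    zt=np.percentile(Q[:,2],97);
    print(len(Q),'mid',np.round(np.array(r[0])/1000,4),np.round(r[1],1),round(r[2],1),'ztop',zt.round(4))
im=c['color']
# fat cell silhouette edges: ray on top plane
w=sub[(sub[...,2]>.003)&(sub[...,2]<.0095)]
r=cv2.minAreaRect((w[:,:2]*1000).astype(np.float32));print('rack',r)
E
```

```text
platez 0.0053412449236793225 bench -0.0006370419942184624
1895 mid [ 0.571  -0.1713] [79.9 63.3] 82.4 ztop 0.0391
1693 mid [ 0.5497 -0.2573] [104.6  71.8] 76.1 ztop 0.0321
1051 mid [ 0.5643 -0.2226] [25.5 62.3] 81.0 ztop 0.0321
rack ((555.4609985351562, -221.11676025390625), (215.5109100341797, 89.5298843383789), 80.96148681640625)
```

```bash
python3 - <<'E'
from h import *
c=np.load('w1.npy',allow_pickle=True).item();P=cloud(c)
a=np.radians(-9.04);X=np.array([np.cos(a),np.sin(a)]);Y=np.array([-X[1],X[0]]);O=np.array([.5555,-.2211])
s=P[95:200,150:390].reshape(-1,3);t=(s[:,:2]-O)@X;v=(s[:,:2]-O)@Y
m=(s[:,2]>.033)&(v>45)if 0 else (s[:,2]>.033)&(abs(v-.075)<.02)
print('x ext',np.percentile(t[m],[0,1,3,50,97,99,100]).round(4),'y',v[m].mean().round(4))
m=(s[:,2]>.018)&(s[:,2]<.03)&(abs(v-.075)<.006);print('button',t[m].max())
o=robot.get_obs();g=O+.075*Y
for k in (0,.01,.012):
    print(k,g+X*k)
E
```

```text
x ext [-0.0243 -0.0235 -0.0224  0.0062  0.0327  0.0337  0.0338] y 0.0744
button 0.03849118343244275
0 [ 0.5672843  -0.14703158]
0.01 [ 0.57716009 -0.14860282]
0.012 [ 0.57913524 -0.14891707]
```

```bash
python3 -m pendant '[{"jaw":0.65,"linear":[2.03,-3.14,0],"twist":0},{"jaw":0.65,"linear":[2.03,-3.14,0],"twist":0},{"jaw":0.65,"linear":[0,0,3],"twist":0},{"jaw":0.65,"linear":[0,0,3],"twist":0},{"jaw":0.65,"linear":[0,0,3],"twist":0},{"jaw":0.65,"linear":[0,0,3],"twist":0},{"jaw":0.65,"linear":[0,0,3],"twist":0},{"jaw":0.65,"linear":[0,0,2],"twist":0},{"jaw":0.65,"linear":[0,0,0],"twist":0},{"jaw":0.65,"linear":[0,0,0],"twist":0}]' 5
python3 - <<'E'
from h import *
st()
E
```

```text
time: 2.57
position: [0.5805, -0.1528, 0.0685]
tool_rot: [0.997, -0.082, -0.001, -0.0]
ft_force: [0.8, -0.7, -0.1]
grip_width: 0.0565
grip_force: 0.0
2.57 [ 0.5805 -0.1528  0.0685] [[0.987, -0.163, -0.003], [-0.163, -0.987, 0.001], [-0.003, -0.001, -1.0]] F [ 0.8 -0.7 -0.1] M [ 0.04 -0.03 -0.01] w 0.0565 0.0
```

```bash
python3 -m pendant '[{"jaw":0.65,"linear":[0.1,-0.36,0],"twist":0},{"jaw":0.65,"linear":[0,0,2],"twist":0},{"jaw":0.65,"linear":[0,0,1.5],"twist":0},{"jaw":0.65,"linear":[0,0,0.85],"twist":0},{"jaw":0.65,"linear":[0,0,0],"twist":0},{"jaw":0.65,"linear":[0,0,0],"twist":0},{"jaw":0.2,"linear":[0,0,0],"twist":0},{"jaw":0.2,"linear":[0,0,0],"twist":0},{"jaw":0.2,"linear":[0,0,0],"twist":0},{"jaw":0.2,"linear":[0,0,0],"twist":0},{"jaw":0.2,"linear":[0,0,0],"twist":0},{"jaw":0.2,"linear":[0,0,0],"twist":0}]' 8
python3 - <<'E'
from h import *
st()
E
```

```text
time: 3.57
position: [0.5837, -0.1484, 0.0265]
tool_rot: [0.997, -0.081, 0.0, 0.0]
ft_force: [-0.1, -1.2, 1.7]
grip_width: 0.0327
grip_force: 8.0
3.57 [ 0.5837 -0.1484  0.0265] [[0.987, -0.161, 0.001], [-0.161, -0.987, -0.0], [0.001, 0.0, -1.0]] F [-0.1 -1.2  1.7] M [0.07 0.05 0.01] w 0.0327 7.9970683157444
```

```bash
python3 -m pendant '[{"jaw":0.2,"linear":[0,0,-1],"twist":0},{"jaw":0.2,"linear":[0,0,-1],"twist":0},{"jaw":0.2,"linear":[1.8,0,0],"twist":0},{"jaw":0.2,"linear":[1.8,0,0],"twist":0},{"jaw":0.2,"linear":[1.8,0,0],"twist":0},{"jaw":0.2,"linear":[1.8,0,0],"twist":0},{"jaw":0.2,"linear":[0,0,0],"twist":0},{"jaw":0.2,"linear":[0,0,1.2],"twist":0},{"jaw":0.2,"linear":[0,0,0.6],"twist":0},{"jaw":0.2,"linear":[0,0,0.4],"twist":0},{"jaw":0.2,"linear":[0,0,0],"twist":0},{"jaw":0.2,"linear":[0,0,0],"twist":0}]' 8
python3 - <<'E'
from h import *
st();c=cam('wrist');cv2.imwrite('pics/w2.png',c['color'])
E
```

```text
time: 4.57
position: [0.6531, -0.1594, 0.0232]
tool_rot: [0.997, -0.081, -0.001, -0.0]
ft_force: [-0.0, 0.2, -1.6]
grip_width: 0.0325
grip_force: 8.0
4.57 [ 0.6531 -0.1594  0.0232] [[0.987, -0.161, -0.003], [-0.161, -0.987, 0.001], [-0.003, -0.001, -1.0]] F [-0.   0.2 -1.6] M [0.06 0.01 0.01] w 0.0325 7.995440661907196
```

View pics/w2.png

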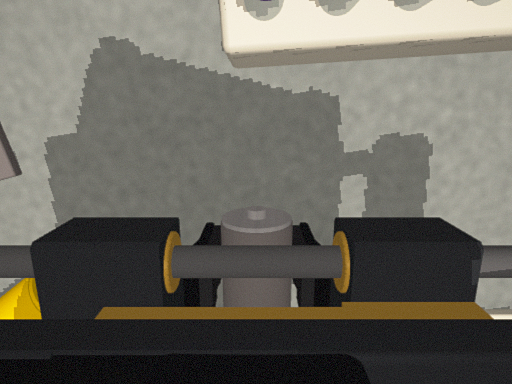

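```bash
python3 -m pendant '[{"jaw":0.2,"linear":[0,0,0.17],"twist":0},{"jaw":0.2,"linear":[0,0,0],"twist":0},{"jaw":0.2,"linear":[-0.15,0,0],"twist":0},{"jaw":0.2,"linear":[-0.2,0,-0.35],"twist":0},{"jaw":0.2,"linear":[0,0,0],"twist":0},{"jaw":0.2,"linear":[-0.2,0,-0.35],"twist":0},{"jaw":0.2,"linear":[0,0,0],"twist":0},{"jaw":0.2,"linear":[-0.22,0,-0.31],"twist":0},{"jaw":0.2,"linear":[0,0,0],"twist":0}]' 4
python3 - <<'E'
from h import *
st();c=cam('wrist');np.save('w3.npy',c,allow_pickle=True)
P=cloud(c);s=P[205:300,215:300].reshape(-1,3);s=s[(s[:,2]>.02)&(s[:,2]<.09)]
f=P[225:243,235:280].reshape(-1,3);n=np.linalg.svd(f-f.mean(0))[2]
print(n.round(3),f.mean(0))
cv2.imwrite('pics/w3.png',c['color'][190:310,190:330])
E
```

```text
time: 5.37
position: [0.647, -0.1587, 0.0332]
tool_rot: [0.997, -0.081, 0.0, 0.0]
ft_force: [1.4, 0.1, -0.9]
grip_width: 0.0329
grip_force: 4.0
5.37 [ 0.647  -0.1587  0.0332] [[0.987, -0.161, 0.001], [-0.161, -0.987, -0.0], [0.001, 0.0, -1.0]] F [ 1.4  0.1 -0.9] M [ 0.02 -0.17 -0.  ] w 0.0329 3.999941423535347
[[-0.257  0.03  -0.966]
 [ 0.159  0.987 -0.012]
 [-0.953  0.157  0.259]] [ 0.66233037 -0.16124731  0.04400739]
```

View pics/w3.png

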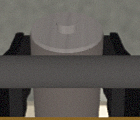

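```bash
python3 - <<'E'
from h import *
c=np.load('w3.npy',allow_pickle=True).item();P=cloud(c)
for r in range(205,300,4): print(r,P[r,[240,258,275]].round(4)[:,[0,2]].tolist(),c['color'][r,258])
E
```

```text
205 [[0.669, 0.0197], [0.668, 0.021], [0.6661, 0.0191]] [111 115 121]
209 [[0.6683, 0.024], [0.6694, 0.0326], [0.6658, 0.0246]] [107 110 113]
213 [[0.6676, 0.0282], [0.6682, 0.0348], [0.6643, 0.0262]] [110 114 117]
217 [[0.6665, 0.0311], [0.6674, 0.0378], [0.6641, 0.0313]] [130 131 139]
221 [[0.6656, 0.0339], [0.6652, 0.0366], [0.6636, 0.0353]] [130 131 138]
225 [[0.6653, 0.0386], [0.6638, 0.0378], [0.6628, 0.0383]] [108 109 116]
229 [[0.6645, 0.0415], [0.6632, 0.0412], [0.6618, 0.0406]] [109 110 113]
233 [[0.6637, 0.044], [0.6628, 0.045], [0.6616, 0.0449]] [111 115 118]
237 [[0.6627, 0.046], [0.662, 0.0474], [0.6602, 0.0456]] [117 116 122]
241 [[0.6615, 0.0475], [0.6603, 0.0475], [0.6587, 0.0464]] [127 135 140]
245 [[0.68, 0.0984], [0.6794, 0.0988], [0.6788, 0.099]] [64 65 73]
249 [[0.68, 0.1009], [0.679, 0.1002], [0.6785, 0.1006]] [63 69 65]
253 [[0.6795, 0.1023], [0.6785, 0.1015], [0.6779, 0.1017]] [73 75 76]
257 [[0.6787, 0.1027], [0.6782, 0.1032], [0.677, 0.1018]] [76 78 80]
261 [[0.678, 0.1034], [0.677, 0.1028], [0.6765, 0.103]] [83 83 86]
265 [[0.6767, 0.1028], [0.6761, 0.103], [0.6747, 0.1015]] [83 83 88]
269 [[0.6758, 0.103], [0.6754, 0.1036], [0.6745, 0.1031]] [80 80 85]
273 [[0.6749, 0.1033], [0.6736, 0.1021], [0.6734, 0.1029]] [77 79 80]
277 [[0.673, 0.1017], [0.6722, 0.1015], [0.6719, 0.1022]] [68 70 74]
281 [[0.6404, 0.0409], [0.6404, 0.0433], [0.6382, 0.0414]] [ 94  99 106]
285 [[0.639, 0.0418], [0.6387, 0.0436], [0.6356, 0.0402]] [ 93  98 105]
289 [[0.6362, 0.0403], [0.6358, 0.0419], [0.6336, 0.0401]] [ 96 100 109]
293 [[0.634, 0.0398], [0.6337, 0.0415], [0.6309, 0.0389]] [ 98 101 111]
297 [[0.6325, 0.0406], [0.632, 0.0419], [0.6287, 0.0385]] [ 96 104 108]
```

```bash
cat >> h.py <<'E'
def tilt(c,X=None):
    """cell tilt from the button-end face: x(along tool x) against z, ignoring the button"""
    o=robot.get_obs();M=R.from_quat(o['tool_rot']).as_matrix();P=(cloud(c)-o['position'])@M
    s=P[190:345,228:290].reshape(-1,3)
    s=s[(s[:,0]<.045)&(s[:,0]>-.02)&(s[:,2]>-.035)&(abs(s[:,1])<.012)]
    return s  # tool frame points (z down)
E
python3 -m pendant '[{"jaw":0.2,"linear":[-0.24,0,-0.30],"twist":0},{"jaw":0.2,"linear":[0,0,0],"twist":0},{"jaw":0.2,"linear":[-0.27,0,-0.28],"twist":0},{"jaw":0.2,"linear":[0,0,0],"twist":0},{"jaw":0.2,"linear":[-0.3,0,-0.25],"twist":0},{"jaw":0.2,"linear":[0,0,0],"twist":0},{"jaw":0.2,"linear":[0,0,0],"twist":0}]' 4
python3 - <<'E'
from h import *
st();c=cam('wrist')
P=cloud(c)
for r in range(185,345,5):
    p=P[r,[240,275]]
    if p[0,2]<.085: print(r,p.round(4)[:,[0,2]].tolist())
E
```

```text
time: 6.0
position: [0.6389, -0.1574, 0.0411]
tool_rot: [0.997, -0.081, 0.0, 0.0]
ft_force: [2.2, -0.6, 1.3]
grip_width: 0.0327
grip_force: 4.0
6.0 [ 0.6389 -0.1574  0.0411] [[0.987, -0.161, 0.0], [-0.161, -0.987, -0.0], [0.001, 0.0, -1.0]] F [ 2.2 -0.6  1.3] M [ 0.03 -0.2   0.03] w 0.0327 4.000124931335449
185 [[0.6648, -0.0], [0.6616, -0.0003]]
190 [[0.662, -0.0001], [0.6588, -0.0003]]
195 [[0.6589, -0.001], [0.6559, -0.0004]]
200 [[0.6562, -0.0006], [0.6531, -0.0]]
205 [[0.6629, 0.0353], [0.6602, 0.0349]]
210 [[0.6612, 0.0374], [0.6591, 0.039]]
215 [[0.6597, 0.0401], [0.6574, 0.0407]]
220 [[0.6587, 0.0442], [0.6562, 0.0441]]
225 [[0.6569, 0.0458], [0.6545, 0.0459]]
230 [[0.6559, 0.0493], [0.6529, 0.0475]]
235 [[0.6544, 0.0512], [0.6519, 0.051]]
240 [[0.6536, 0.0549], [0.6508, 0.0536]]
280 [[0.6323, 0.048], [0.6293, 0.0469]]
285 [[0.6292, 0.0467], [0.6264, 0.0461]]
290 [[0.6252, 0.0439], [0.6227, 0.044]]
295 [[0.622, 0.0426], [0.6186, 0.0413]]
300 [[0.6184, 0.0409], [0.6151, 0.0398]]
305 [[0.614, 0.038], [0.6108, 0.0373]]
```

```bash
python3 -m pendant '[{"jaw":0.2,"linear":[0,0,0],"twist":0},{"jaw":0.2,"linear":[0.2,0,-2],"twist":0},{"jaw":0.2,"linear":[0,0,-3],"twist":0},{"jaw":0.2,"linear":[-2.1,-3.1,-1.5],"twist":0},{"jaw":0.2,"linear":[-2.1,-3.1,-1.5],"twist":0},{"jaw":0.2,"linear":[-2.1,-3.1,-1.5],"twist":0},{"jaw":0.2,"linear":[-2.1,-3.1,-1.5],"twist":0},{"jaw":0.2,"linear":[-2.1,-3.1,-1.5],"twist":0},{"jaw":0.2,"linear":[-2.1,-3.1,-1.5],"twist":0},{"jaw":0.2,"linear":[-2.1,-3.1,-1.5],"twist":0},{"jaw":0.2,"linear":[-2.1,-3.1,-1.5],"twist":0},{"jaw":0.2,"linear":[-2.1,-3.1,-1.5],"twist":0}]' 10;python3 -m pendant '[{"jaw":0.2,"linear":[0,0,0],"twist":0},{"jaw":0.2,"linear":[0,0,0],"twist":0}]'
python3 - <<'E'
from h import *
st();c=cam('wrist');np.save('w4.npy',c,allow_pickle=True)
cv2.imwrite('pics/w4.png',cv2.resize(c['color'],(800,600)))
E
```

```text
time: 7.05
position: [0.4964, 0.1494, 0.2257]
tool_rot: [0.997, -0.081, -0.002, 0.0]
ft_force: [0.8, -0.1, -1.0]
grip_width: 0.0324
grip_force: 10.0
time: 7.22
position: [0.4973, 0.1498, 0.2261]
tool_rot: [0.997, -0.078, -0.0, 0.0]
ft_force: [-0.8, -0.6, -1.0]
grip_width: 0.0328
grip_force: 10.0
7.22 [0.4973 0.1498 0.2261] [[0.988, -0.156, -0.001], [-0.156, -0.988, -0.0], [-0.001, 0.001, -1.0]] F [-0.8 -0.6 -1. ] M [-0.    0.01 -0.01] w 0.0328 9.999731630086899
```

View pics/w4.png

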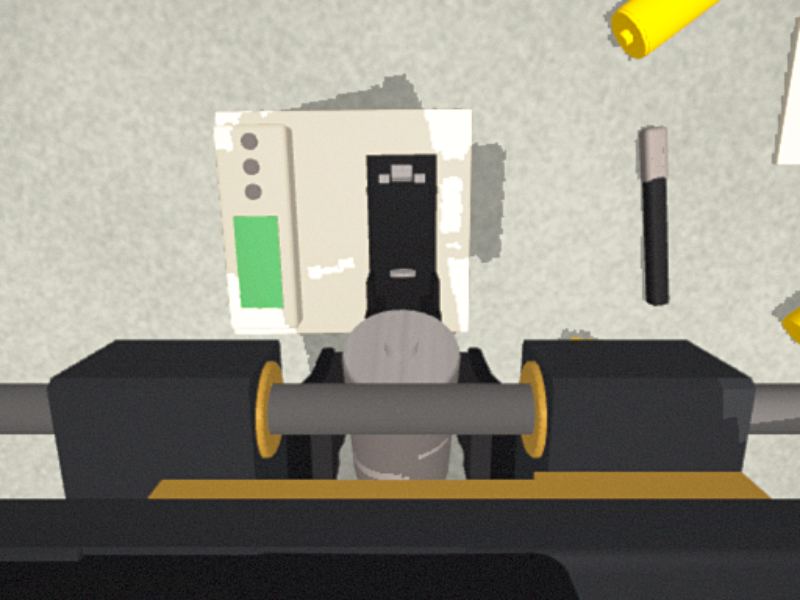

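The wrist view (800x600) shows the slab at (215-470, 110-332), the latch and posts at (402,173), and the contact disc at (402,273). The tilted cell is in the gripper at the bottom.

```bash
python3 - <<'E'
from h import *
c=np.load('w4.npy',allow_pickle=True).item();P=cloud(c);im=c['color'].astype(int)
S=P[60:215,125:310];I=im[60:215,125:310]
print('bench',np.median(P[20:60,20:120,2]))
slab=S[(abs(S[...,2]-.0095)<.0025)&(I.min(2)>110)];print('slab z',np.median(slab[:,2]))
# slab outline
m=(S[...,2]>.006).astype(np.uint8)
w=S[(S[...,2]>.0065)&(S[...,2]<.012)]
r=cv2.minAreaRect((w[:,:2]*1000).astype(np.float32));print('slab',r)
con=S[(S[...,2]>.029)&(S[...,2]<.034)&(np.mgrid[:155,:185][1]<65)];print('console z',np.median(con[:,2]));print(cv2.minAreaRect((con[:,:2]*1000).astype(np.float32)))
# bay plate
bp=P[120:160,240:275][im[120:160,240:275].max(2)<60];print('rib/plate z',np.percentile(bp[:,2],[10,25,50,75,90]).round(4))
# posts/latch: light pixels within black
g=np.zeros(im.shape[:2],np.uint8);g[101:122,238:277]=(im[101:122,238:277].min(2)>85)
n,l,s,ce=cv2.connectedComponentsWithStats(g)
for i in range(1,n):
    if s[i,4]>6: print(s[i],ce[i].round(1),'z',np.percentile(P[l==i][:,2],[20,50,80]).round(4),'xy',np.median(P[l==i],axis=0).round(4))
bk=(I.max(2)<70);q=S[bk]; 
for z0,z1 in((.012,.025),(.04,.058),(.058,.08)):
    t=q[(q[:,2]>z0)&(q[:,2]<z1)];print(z0,len(t),t.mean(0).round(4) if len(t) else'',np.percentile(t[:,2],[50,90]).round(4) if len(t) else '')
o=robot.get_obs()
E
```

```text
bench -0.0007438332624569721
slab z 0.009303515838280096
slab ((531.7319946289062, 180.74449157714844), (165.72442626953125, 150.009765625), 81.64045715332031)
console z 0.03153648087287003
((539.7318725585938, 235.50167846679688), (45.03525924682617, 128.857421875), 81.62451171875)
rib/plate z [0.0106 0.0112 0.0122 0.0162 0.0169]
[250 105  14  11 148] [256.6 110. ] z [0.0425 0.0439 0.0449] xy [0.5616 0.1396 0.0439]
[242 111   7   7  44] [245.1 113.8] z [0.0112 0.0338 0.0348] xy [0.5598 0.1511 0.0338]
[265 111   7   6  42] [268.  113.5] z [0.0333 0.0342 0.0347] xy [0.5565 0.1291 0.0342]
0.012 1298 [0.5268 0.144  0.0152] [0.0158 0.0172]
0.04 238 [0.4852 0.1501 0.0474] [0.0467 0.053 ]
0.058 495 [0.492  0.1493 0.0651] [0.0652 0.0662]
```

```bash
python3 - <<'E'
from h import *
c=np.load('w4.npy',allow_pickle=True).item();o=robot.get_obs();M=R.from_quat(o['tool_rot']).as_matrix();T=(cloud(c)-o['position'])@M
T[...,2]*=-1  # z up rel TCP
im=c['color']
f=T[203:240,225:290].reshape(-1,3);f=f[abs(f[:,2])<.04]
t=T[284:302,232:282].reshape(-1,3);t=t[(abs(t[:,2])<.03)]
print(len(f),len(t))
# end face: robust line x=a+b z, excluding button
for k in range(4):
    b,a=np.polyfit(f[:,2],f[:,0],1);r=f[:,0]-a-b*f[:,2];f=f[abs(r)<max(.0012,.0)] if k else f[abs(r)<.003]
print('face tilt',np.degrees(np.arctan(-b)),'x at z=0',a,'n',len(f), 'z range',f[:,2].min(),f[:,2].max())
# cylinder: lateral y centre and top
yc=(T[215:235,225:290].reshape(-1,3)[abs(T[215:235,225:290].reshape(-1,3)[:,2])<.04][:,1]);print('y ext',np.percentile(yc,[1,99]))
A=t.copy();h=np.sqrt(np.maximum(.0165**2-A[:,1]**2,0));
for th in np.radians([24,26,28,30]): # axis height from each point: point = axis + n*h
    n=A[:,2]*np.cos(th)-A[:,0]*np.sin(th)-h;print(np.degrees(th),'axis n',np.median(n).round(4),'spread along',np.polyfit(A[:,0],n,1)[0].round(3))
E
```

```text
2303 897
face tilt 27.51534807608146 x at z=0 0.01945448425706096 n 1902 z range -0.007653184198762325 0.014102286265550476
y ext [-0.01479641  0.01263089]
24.000000000000004 axis n -0.0048 spread along 0.093
26.0 axis n -0.0044 spread along 0.051
28.0 axis n -0.0039 spread along 0.009
29.999999999999996 axis n -0.0035 spread along -0.033
```

```bash
python3 -m pendant '[{"jaw":0.2,"linear":[0,0,0],"twist":-0.6},{"jaw":0.2,"linear":[2.45,0,0],"twist":0},{"jaw":0.2,"linear":[2.45,0,0],"twist":0},{"jaw":0.2,"linear":[2.45,0,0],"twist":0},{"jaw":0.2,"linear":[2.45,0.05,0],"twist":0},{"jaw":0.2,"linear":[0,0,3],"twist":0},{"jaw":0.2,"linear":[0,0,3],"twist":0},{"jaw":0.2,"linear":[0,0,3],"twist":0},{"jaw":0.2,"linear":[0,0,3],"twist":0},{"jaw":0.2,"linear":[0,0,0],"twist":0},{"jaw":0.2,"linear":[0,0,0],"twist":0}]' 10
cat >> h.py <<'E'
O=np.array([.5264,.1450]);a8=np.radians(-8.37);LX=np.array([np.cos(a8),np.sin(a8)]);LY=np.array([-LX[1],LX[0]])
def lg(tx=None,tz=None,ty=0):
    o=st();p=o['position'];d=p[:2]-O;x,y,z=d@LX*1000,d@LY*1000,p[2]*1000;print('TCP in logger mm',np.round([x,y,z],1))
    M=R.from_quat(o['tool_rot']).as_matrix()
    print('yaw err',np.degrees(np.arctan2(M[1,0],M[0,0]))+8.37)
    if tx is not None:
        w=np.array([*(O+LX*tx/1000+LY*ty/1000),tz/1000])-p;print('need tool cm',np.round(M.T@w*100,2))
E
python3 -c "
from h import *
lg(67.2,90.8)"
```

```text
time: 8.18
position: [0.5945, 0.1312, 0.1032]
tool_rot: [0.997, -0.076, -0.003, 0.0]
ft_force: [-0.1, -0.1, -0.7]
grip_width: 0.0328
grip_force: 10.0
8.18 [0.5945 0.1312 0.1032] [[0.988, -0.152, -0.006], [-0.152, -0.988, -0.0], [-0.006, 0.001, -1.0]] F [-0.1 -0.1 -0.7] M [ 0.06 -0.01 -0.01] w 0.0328 9.999711066484451
TCP in logger mm [ 69.4  -3.7 103.2]
yaw err -0.3901135605614563
need tool cm [-0.22 -0.37  1.25]
```

```bash
python3 -m pendant '[{"jaw":0.2,"linear":[0,0,0],"twist":0},{"jaw":0.2,"linear":[-0.2,-0.35,1.2],"twist":-0.4},{"jaw":0.2,"linear":[0,0,0],"twist":0},{"jaw":0.2,"linear":[0,0,0],"twist":0},{"jaw":0.2,"linear":[0,0,0],"twist":0}]' 10
python3 -c "
from h import *
lg(67.2,90.8)
c=cam('scene');cv2.imwrite('pics/s2.png',cv2.resize(c['color'][150:250,230:340],(660,600),interpolation=2))"
```

```text
time: 8.6
position: [0.5948, 0.1369, 0.0946]
tool_rot: [0.997, -0.072, 0.001, -0.0]
ft_force: [0.3, -0.2, -1.1]
grip_width: 0.0325
grip_force: 10.0
8.6 [0.5948 0.1369 0.0946] [[0.99, -0.143, 0.001], [-0.143, -0.99, 0.0], [0.001, -0.0, -1.0]] F [ 0.3 -0.2 -1.1] M [0.05 0.   0.02] w 0.0325 9.999697655439377
TCP in logger mm [68.8  1.9 94.6]
yaw err 0.15426648329704484
need tool cm [-0.16  0.19  0.38]
```

View pics/s2.png

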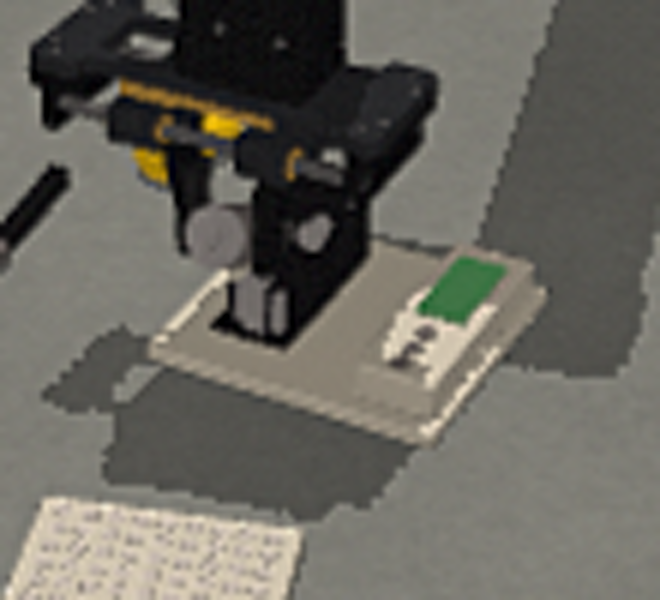

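The scene view shows the cell tilted in the gripper at (220,230), ahead of the latch end of the bay (250,300). I check for settling and reading noise before going in.

```bash
for i in 1 2 3; do python3 -m pendant '[{"jaw":0.2,"linear":[0,0,0],"twist":0}]' | grep -E "position|tool_rot"; done; python3 -c "
from h import *
lg(67.2,90.8)"
```

```text
position: [0.5948, 0.1368, 0.0945]
tool_rot: [0.997, -0.072, 0.001, -0.0]
position: [0.5947, 0.1367, 0.0943]
tool_rot: [0.997, -0.072, 0.0, -0.0]
position: [0.5946, 0.1367, 0.0941]
tool_rot: [0.997, -0.072, 0.0, -0.0]
8.9 [0.5946 0.1367 0.0941] [[0.99, -0.143, 0.001], [-0.143, -0.99, 0.0], [0.001, -0.0, -1.0]] F [-0.3 -0.3 -1.5] M [0.06 0.06 0.04] w 0.0327 9.99965786933899
TCP in logger mm [68.7  1.7 94.1]
yaw err 0.1314630328929134
need tool cm [-0.15  0.17  0.33]
```

```bash
python3 -m pendant '[{"jaw":0.2,"linear":[-0.1,0.13,0.2],"twist":0},{"jaw":0.2,"linear":[-0.88,0,0.47],"twist":0},{"jaw":0.2,"linear":[-0.88,0,0.47],"twist":0},{"jaw":0.2,"linear":[-0.88,0,0.47],"twist":0},{"jaw":0.2,"linear":[0,0,0],"twist":0},{"jaw":0.2,"linear":[0,0,0],"twist":0},{"jaw":0.2,"linear":[0,0,0],"twist":0},{"jaw":0.2,"linear":[0,0,0],"twist":0}]' 10 >/dev/null
python3 -c "
from h import *
lg(40.7,76.7)"
```

```text
9.57 [0.568  0.1393 0.0779] [[0.99, -0.143, 0.002], [-0.143, -0.99, 0.0], [0.001, -0.0, -1.0]] F [ 0.5  0.1 -0.5] M [ 0.04  0.05 -0.  ] w 0.0327 9.999670386314392
TCP in logger mm [42.   0.4 77.9]
yaw err 0.12752886931648533
need tool cm [-0.13  0.04  0.12]
```

```bash
python3 -m pendant '[{"jaw":0.2,"linear":[-0.7,0.04,0.38],"twist":0},{"jaw":0.2,"linear":[-0.7,0,0.38],"twist":0},{"jaw":0.2,"linear":[-0.7,0,0.38],"twist":0},{"jaw":0.2,"linear":[0,0,0],"twist":0},{"jaw":0.2,"linear":[0,0,0],"twist":0},{"jaw":0.2,"linear":[0,0,0],"twist":0}]' 10 >/dev/null
python3 -c "
from h import *
lg(5.4,57.9)"
```

```text
10.07 [0.5465 0.142  0.0663] [[0.99, -0.143, 0.001], [-0.143, -0.99, 0.0], [0.001, -0.0, -1.0]] F [ 0.2 -0.9 -0.6] M [-0.01 -0.02  0.05] w 0.0327 9.999643117189407
TCP in logger mm [20.4 -0.1 66.3]
yaw err 0.13418690975025171
need tool cm [-1.5  -0.01  0.84]
```

```bash
python3 -m pendant '[{"jaw":0.2,"linear":[-0.5,0,0.28],"twist":0},{"jaw":0.2,"linear":[-0.5,0,0.28],"twist":0},{"jaw":0.2,"linear":[-0.4,0,0.22],"twist":0},{"jaw":0.2,"linear":[0,0,0],"twist":0},{"jaw":0.2,"linear":[0,0,0],"twist":0},{"jaw":0.2,"linear":[0,0,0],"twist":0}]' 12 >/dev/null
python3 -c "
from h import *
lg(5.4,57.9)
c=cam('scene');cv2.imwrite('pics/s3.png',cv2.resize(c['color'][150:250,230:340],(660,600),interpolation=2))"
```

```text
10.57 [0.534  0.1438 0.0589] [[0.99, -0.143, 0.003], [-0.143, -0.99, 0.0], [0.003, -0.0, -1.0]] F [ 3.  -0.6  1. ] M [-0.07 -0.47  0.01] w 0.0329 12.000302821397781
TCP in logger mm [ 7.6 -0.1 58.9]
yaw err 0.12704162293053756
need tool cm [-0.23 -0.01  0.1 ]
```

View pics/s3.png

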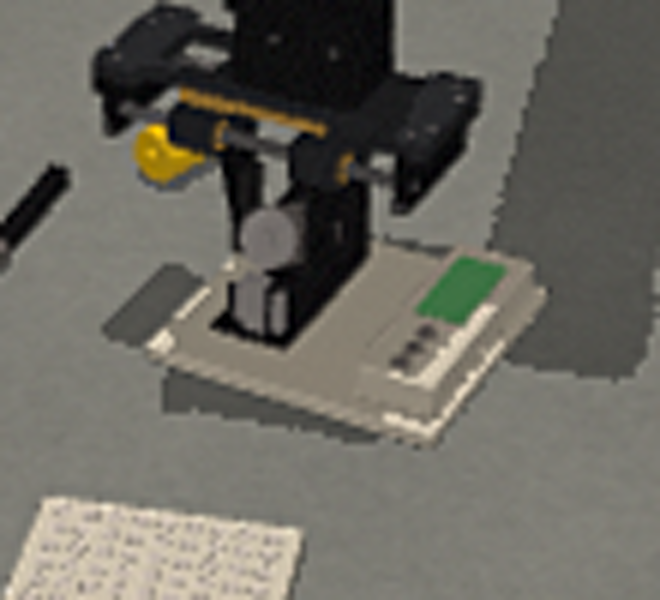

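The cell is in the mouth of the pocket between the roof and the latch, with its end at (270,240). The contact pushes back with about 3 N. I continue in and down to the rib.

```bash
python3 -m pendant '[{"jaw":0.2,"linear":[-0.25,0,0.15],"twist":0},{"jaw":0.2,"linear":[-0.25,0,0.15],"twist":0},{"jaw":0.2,"linear":[0,0,0],"twist":0},{"jaw":0.2,"linear":[0,0,0],"twist":0},{"jaw":0.2,"linear":[0,0,0.1],"twist":0},{"jaw":0.2,"linear":[0,0,0],"twist":0},{"jaw":0.2,"linear":[0,0,0],"twist":0}]' 10 >/dev/null
python3 -c "
from h import *
lg(2.4,54.3)"
```

```text
11.2 [0.5292 0.1446 0.0548] [[0.99, -0.143, 0.004], [-0.143, -0.99, 0.0], [0.004, -0.001, -1.0]] F [ 5.5 -1.9  2.5] M [-0.2  -0.89  0.05] w 0.0328 10.000274777412415
TCP in logger mm [ 2.8 -0.  54.8]
yaw err 0.12728474553142632
need tool cm [-0.04 -0.    0.05]
```

```bash
python3 -m pendant '[{"jaw":0.2,"linear":[0.03,0,0.17],"twist":0},{"jaw":0.2,"linear":[0,0,0],"twist":0},{"jaw":0.2,"linear":[0.05,0,0.17],"twist":0},{"jaw":0.2,"linear":[0,0,0],"twist":0},{"jaw":0.2,"linear":[0,0,0],"twist":0}]' 7 >/dev/null
python3 -c "
from h import *
lg(3.7,51.3)
T=0
def look():
    c=cam('wrist');o=robot.get_obs();M=R.from_quat(o['tool_rot']).as_matrix();T=(cloud(c)-o['position'])@M;T[...,2]*=-1
    f=T[195:242,228:288].reshape(-1,3);f=f[(abs(f[:,2])<.04)&(f[:,0]<.035)&(abs(f[:,1])<.014)&(f[:,2]>-.02)]
    cv2.imwrite('pics/w5.png',c['color'][180:310,190:330])
    for z in range(-16,20,4):
        g=f[abs(f[:,2]*1000-z)<1];print(z,len(g),np.median(g[:,0]).round(4) if len(g) else '')
look()"
```

```text
11.62 [0.5295 0.1445 0.0511] [[0.99, -0.143, 0.003], [-0.143, -0.99, 0.0], [0.003, -0.001, -1.0]] F [ 4.7 -2.   1. ] M [-0.13 -0.79 -0.01] w 0.0328 6.999662071466446
TCP in logger mm [ 3.2 -0.  51.1]
yaw err 0.12050921632340028
need tool cm [ 0.05 -0.   -0.02]
-16 4 0.0255
-12 91 0.0251
-8 90 0.0241
-4 99 0.023
0 144 0.0222
4 277 0.0214
8 191 0.0198
12 330 0.0178
16 105 0.0162
```

```bash
python3 -m pendant '[{"jaw":0.2,"linear":[0.05,0,0.2],"twist":0},{"jaw":0.2,"linear":[0,0,0],"twist":0},{"jaw":0.2,"linear":[0.05,0,0.2],"twist":0},{"jaw":0.2,"linear":[0,0,0],"twist":0},{"jaw":0.2,"linear":[0,0,0],"twist":0}]' 7 >/dev/null
cat >> h.py <<'E'
def look():
    c=cam('wrist');o=robot.get_obs();M=R.from_quat(o['tool_rot']).as_matrix();T=(cloud(c)-o['position'])@M;T[...,2]*=-1
    f=T[190:242,225:290].reshape(-1,3);f=f[(f[:,0]<.035)&(abs(f[:,1])<.014)&(f[:,2]>-.012)&(f[:,2]<.03)&(abs(f[:,1])>.0055)]
    t=T[284:340,232:282].reshape(-1,3);t=t[(abs(t[:,2])<.03)&(t[:,0]<.005)]
    for _ in range(3):
        b,a=np.polyfit(f[:,2],f[:,0],1);f=f[abs(f[:,0]-a-b*f[:,2])<.0015]
    h=np.sqrt(np.maximum(.0165**2-t[:,1]**2,0));A=np.c_[t[:,0],np.ones(len(t))]
    th=np.arctan(-b)
    for _ in range(5): th=np.arctan(np.polyfit(t[:,0],t[:,2]-h/np.cos(th),1)[0])
    k=np.polyfit(t[:,0],t[:,2]-h/np.cos(th),1)
    print('face tilt %.1f x0 %.4f  line tilt %.1f axis z at x=0 %.4f (add .0007) n %d %d'%(np.degrees(np.arctan(-b)),a,np.degrees(th),k[1],len(f),len(t)))
E
python3 -c "
from h import *
lg(5.1,46.7);look()"
```

```text
12.08 [0.5294 0.1445 0.0469] [[0.99, -0.144, 0.0], [-0.144, -0.99, 0.0], [0.0, -0.0, -1.0]] F [ 4.8 -0.8  0.9] M [ 0.02 -0.67  0.01] w 0.033 6.999620497226715
TCP in logger mm [ 3.  -0.1 46.9]
yaw err 0.11517141478761239
need tool cm [ 0.21 -0.01  0.02]
face tilt 20.4 x0 0.0219  line tilt 9.3 axis z at x=0 -0.0057 (add .0007) n 574 1146
```

```bash
python3 -m pendant '[{"jaw":0.2,"linear":[0.2,0,0],"twist":0},{"jaw":0.2,"linear":[0,0,0],"twist":0},{"jaw":0.2,"linear":[0.2,0,0],"twist":0},{"jaw":0.2,"linear":[0,0,0],"twist":0},{"jaw":0.2,"linear":[0,0,0],"twist":0}]' 7 >/dev/null
python3 -c "
from h import *
lg(7.5,46.7);look()
c=cam('wrist');cv2.imwrite('pics/w6.png',cv2.resize(c['color'][150:345,160:350],(585,600)))"
```

```text
12.55 [0.5308 0.1441 0.0467] [[0.99, -0.144, -0.005], [-0.144, -0.99, 0.0], [-0.005, 0.0, -1.0]] F [-2.6  3.6  3.7] M [ 0.5   0.41 -0.03] w 0.0327 6.999729350209236
TCP in logger mm [ 4.5 -0.2 46.7]
yaw err 0.11713750452675598
need tool cm [ 0.3  -0.02 -0.  ]
face tilt 21.0 x0 0.0219  line tilt 9.3 axis z at x=0 -0.0056 (add .0007) n 625 1148
```

View pics/w6.png

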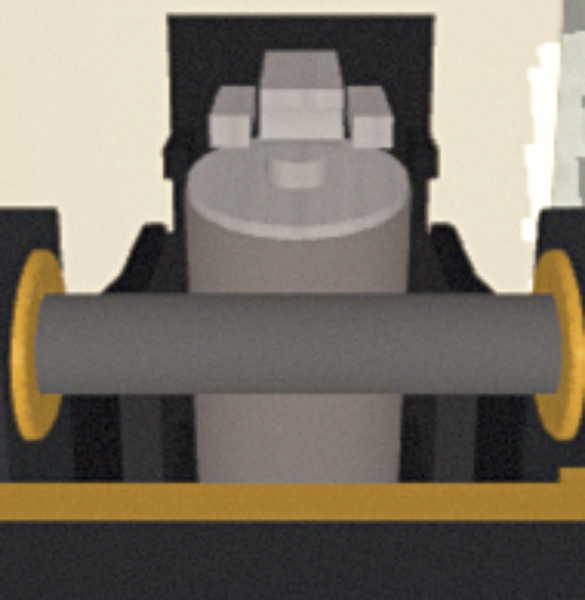

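The wrist view shows the button end at (298,190) butting on the posts (235,115 / 370,115) and just behind the hook (300,100). The cell is at about 15°, centred, and has slid 3 mm in the grip. I ease off in x and swing down.

```bash
python3 -m pendant '[{"jaw":0.2,"linear":[-0.2,0,0],"twist":0},{"jaw":0.2,"linear":[0,0,0.15],"twist":0},{"jaw":0.2,"linear":[0,0,0],"twist":0},{"jaw":0.2,"linear":[0.03,0,0.15],"twist":0},{"jaw":0.2,"linear":[0,0,0],"twist":0},{"jaw":0.2,"linear":[0,0,0],"twist":0}]' 8 >/dev/null
python3 -c "
from h import *
lg(4.6,44.2);look()"
```

```text
13.15 [0.5309 0.1441 0.0444] [[0.99, -0.143, -0.001], [-0.143, -0.99, -0.0], [-0.001, 0.0, -1.0]] F [-2.6  2.6  7.3] M [0.45 0.5  0.03] w 0.0325 8.004116043448448
TCP in logger mm [ 4.6 -0.3 44.4]
yaw err 0.15602060066512635
need tool cm [ 0.01 -0.03  0.02]
face tilt 20.8 x0 0.0224  line tilt 11.7 axis z at x=0 -0.0049 (add .0007) n 837 1145
```

```bash
python3 -c "
from h import *
c=cam('wrist');np.save('w7.npy',c,allow_pickle=True);o=robot.get_obs();M=R.from_quat(o['tool_rot']).as_matrix();T=(cloud(c)-o['position'])@M*1000;T[...,2]*=-1
for r in list(range(170,246,3))+list(range(278,312,4)):
    print(r,T[r,238:245].mean(0).round(1),T[r,271:278].mean(0).round(1),c['color'][r,[241,257,274],1])
"
```

```text
170 [ 34.7  -8.3 -32.9] [ 34.6   9.1 -33.1] [ 41 137  37]
173 [ 33.   -8.3 -33.2] [ 33.    9.1 -33.2] [ 43 133  31]
176 [ 31.4  -8.3 -33.2] [ 31.4   9.1 -33. ] [ 40 133  36]
179 [35.9 -6.9 -2.6] [ 30.8   8.9 -28.2] [129 128 137]
182 [ 30.3  -7.9 -22.9] [ 30.4   8.6 -22.6] [136 178 139]
185 [ 29.7  -7.7 -18.9] [ 29.8   8.4 -18.4] [126 174 132]
188 [ 28.8  -7.6 -16.3] [ 28.9   8.3 -15.6] [117 173 123]
191 [ 27.3  -7.6 -16.1] [ 27.6   8.3 -14.8] [118 177 139]
194 [ 26.2  -7.6 -14.6] [ 26.1   8.3 -14.9] [ 91 182 134]
197 [26.  -7.4 -9.3] [25.9  8.  -9.8] [141 168 145]
200 [24.7 -7.4 -9.1] [24.6  8.  -9.2] [139 139 148]
203 [23.9 -7.3 -6.6] [23.9  7.9 -6.4] [144 136 146]
206 [23.4 -7.1 -3.4] [23.5  7.7 -2.9] [137 160 148]
209 [23. -7.  0.] [22.9  7.6 -0.3] [136 168 146]
212 [22.3 -6.9  2.3] [22.5  7.4  2.9] [139 165 149]
215 [21.6 -6.8  4.4] [21.9  7.3  5.4] [143 140 147]
218 [21.4 -6.7  8. ] [21.3  7.2  7.7] [144 144 147]
221 [20.9 -6.6 10.5] [20.9  7.1 10.6] [146 134 142]
224 [20.2 -6.5 12.4] [20.4  6.9 13. ] [138 139 146]
227 [19.3 -6.5 13.5] [19.3  6.9 13.3] [167 157 169]
230 [18.1 -6.5 13.6] [17.9  7.  13.2] [129 171 116]
233 [16.7 -6.5 13.3] [16.7  7.  13.3] [119 120 119]
236 [15.5 -6.5 13.7] [15.3  7.  13. ] [121 123 119]
239 [14.  -6.5 13.2] [13.9  7.  12.9] [123 117 124]
242 [12.8 -6.5 13.5] [12.4  7.1 12.5] [124 122 121]
245 [32.9 -4.1 65.5] [32.9  4.1 65.4] [92 93 91]
278 [-5.8 -6.9  8.9] [-5.9  7.5  8.7] [121 119 112]
282 [-7.7 -7.   8.9] [-8.2  7.5  8.1] [117 125 121]
286 [-9.8 -7.   8.6] [-10.1   7.6   8.1] [120 123 121]
290 [-12.2  -7.1   7.9] [-12.6   7.6   7.1] [119 126 122]
294 [-14.5  -7.1   7.3] [-14.7   7.7   7. ] [121 122 118]
298 [-16.8  -7.2   6.8] [-17.1   7.7   6.3] [123 123 123]
302 [-18.8  -7.2   6.9] [-19.1   7.8   6.2] [125 126 120]
306 [-21.5  -7.3   5.7] [-21.6   7.8   5.5] [114 124 119]
310 [23.7 -3.6 79.4] [29.8  2.9 88.8] [127 122 125]
```

Tilt is now about 12°, with the button on the latch ramp. I continue gently.

```bash
python3 -m pendant '[{"jaw":0.2,"linear":[0.03,-0.02,0.12],"twist":0},{"jaw":0.2,"linear":[0,0,0],"twist":0},{"jaw":0.2,"linear":[0.04,0,0.12],"twist":0},{"jaw":0.2,"linear":[0,0,0],"twist":0},{"jaw":0.2,"linear":[0.04,0,0.12],"twist":0},{"jaw":0.2,"linear":[0,0,0],"twist":0},{"jaw":0.2,"linear":[0,0,0],"twist":0}]' 12 >/dev/null
cat >> h.py <<'E'
def prof():
    c=cam('wrist');o=robot.get_obs();M=R.from_quat(o['tool_rot']).as_matrix();T=(cloud(c)-o['position'])@M*1000;T[...,2]*=-1
    for r in (200,206,212,218,222,226,230,234,238,242,278,290,302): print(r,T[r,238:245].mean(0).round(1),T[r,271:278].mean(0).round(1))
E
python3 -c "
from h import *
lg(6.2,40.4);prof()"
```

```text
13.83 [0.5319 0.1438 0.0407] [[0.99, -0.143, -0.002], [-0.143, -0.99, -0.0], [-0.002, 0.001, -1.0]] F [-3.4  0.3  8.9] M [ 0.23  0.64 -0.02] w 0.0325 12.000500410795212
TCP in logger mm [ 5.6 -0.3 40.7]
yaw err 0.13923369099634364
need tool cm [ 0.06 -0.03  0.03]
200 [30.6 -6.1 13.6] [25.   7.9 -7.7]
206 [23.1 -7.2 -4.1] [23.1  7.8 -4.2]
212 [22.3 -6.9  2.3] [22.3  7.5  2.4]
218 [21.7 -6.6  9. ] [21.6  7.1  8.9]
222 [21.1 -6.5 12.6] [20.8  7.  11.7]
226 [19.3 -6.5 12.3] [19.1  7.  11.9]
230 [17.6 -6.5 12.3] [17.6  7.  12.4]
234 [15.9 -6.5 12.4] [15.8  7.  12.2]
238 [13.9 -6.6 11.9] [13.9  7.1 11.9]
242 [12.  -6.6 11.6] [11.9  7.1 11.3]
278 [-5.2 -6.9 10.1] [-5.6  7.4  9.4]
290 [-11.4  -7.    9.3] [-12.    7.6   8.3]
302 [-17.8  -7.1   8.5] [-18.2   7.7   7.9]
```

```bash
python3 -m pendant '[{"jaw":0.2,"linear":[0.02,-0.02,0.12],"twist":0},{"jaw":0.2,"linear":[0,0,0],"twist":0},{"jaw":0.2,"linear":[0.02,0,0.12],"twist":0},{"jaw":0.2,"linear":[0,0,0],"twist":0},{"jaw":0.2,"linear":[0.02,0,0.1],"twist":0},{"jaw":0.2,"linear":[0,0,0],"twist":0},{"jaw":0.2,"linear":[0,0,0],"twist":0}]' 12 >/dev/null
python3 -c "
from h import *
lg(7,37.4);prof()"
```

```text
14.47 [0.533  0.1438 0.0378] [[0.99, -0.143, -0.0], [-0.143, -0.99, -0.001], [-0.0, 0.001, -1.0]] F [-3.5  1.2  9.8] M [0.09 0.6  0.  ] w 0.033 12.000692635774612
TCP in logger mm [ 6.7 -0.2 37.8]
yaw err 0.15383179774833344
need tool cm [ 0.03 -0.02  0.04]
200 [25.  -7.3 -7.7] [25.1  7.9 -7. ]
206 [22.8 -7.2 -5.3] [22.9  7.8 -4.9]
212 [22.3 -6.9  2.5] [22.2  7.4  2.4]
218 [21.8 -6.6  9.6] [28.   6.2 28.8]
222 [20.8 -6.5 11.8] [20.8  7.  11.7]
226 [19.3 -6.5 12.3] [19.1  7.  11.9]
230 [17.6 -6.5 12.4] [17.3  7.  11.7]
234 [15.8 -6.6 12.3] [15.7  7.  11.9]
238 [13.9 -6.6 12. ] [13.9  7.1 11.8]
242 [12.  -6.6 11.5] [12.   7.1 11.5]
278 [-4.5 -6.8 11.4] [-4.9  7.4 10.6]
290 [-10.5  -6.9  11. ] [-11.    7.5  10.1]
302 [-16.4  -7.   10.8] [-5.2  6.5 29.2]
```

```bash
python3 -m pendant '[{"jaw":0.2,"linear":[0,0,0.1],"twist":0},{"jaw":0.2,"linear":[0,0,0],"twist":0},{"jaw":0.2,"linear":[0,0,0.1],"twist":0},{"jaw":0.2,"linear":[0,0,0],"twist":0},{"jaw":0.2,"linear":[0,0,0],"twist":0}]' 12 >/dev/null
python3 -c "
from h import *
lg(7,36);prof()"
```

```text
14.93 [0.5336 0.1437 0.036 ] [[0.99, -0.143, 0.001], [-0.143, -0.99, -0.001], [0.001, 0.001, -1.0]] F [-2.1 -0.  10.3] M [ 0.05  0.54 -0.02] w 0.0326 12.000285387039185
TCP in logger mm [ 7.3 -0.2 36. ]
yaw err 0.1541090867297097
need tool cm [-0.03 -0.02 -0.  ]
200 [24.5 -7.4 -9.5] [25.7  7.8 -4.9]
206 [23.4 -7.2 -3.1] [24.1  7.6 -0.6]
212 [22.2 -6.9  2.2] [22.1  7.5  2. ]
218 [22.3 -6.5 10.9] [22.2  7.  10.7]
222 [20.7 -6.5 11.3] [20.7  7.  11.4]
226 [19.4 -6.5 12.5] [19.   7.  11.6]
230 [17.5 -6.5 12.1] [17.4  7.  11.9]
234 [15.6 -6.6 11.9] [15.7  7.  12. ]
238 [14.  -6.6 12.1] [13.9  7.1 12. ]
242 [12.1 -6.6 11.8] [11.9  7.1 11.4]
278 [-4.5 -6.8 11.5] [-4.6  7.3 11.4]
290 [-10.   -6.9  11.8] [-9.9  7.3 12. ]
302 [-15.6  -6.9  12.1] [-16.    7.4  11.5]
```

```bash
cat >> h.py <<'E'
def hook():
    c=cam('wrist');P=cloud(c);d=P[...,:2]-O
    for r in range(150,216,3):
        q=P[r,253:261];e=(q[:,:2]-O)@LX*1000;p=np.r_[P[r,241:246],P[r,268:273]];e2=(p[:,:2]-O)@LX*1000
        print(r,'mid x %.1f z %.1f'%(np.median(e),np.median(q[:,2])*1000),'posts x %.1f z %.1f'%(np.median(e2),np.median(p[:,2])*1000),c['color'][r,257,1])
E
python3 -c "
from h import *
hook()"
```

```text
150 mid x 53.2 z 9.2 posts x 53.2 z 9.2 226
153 mid x 51.7 z 9.7 posts x 51.7 z 9.3 228
156 mid x 50.2 z 9.4 posts x 50.2 z 9.7 229
159 mid x 48.7 z 9.5 posts x 48.7 z 9.2 229
162 mid x 47.2 z 9.3 posts x 47.2 z 9.4 243
165 mid x 46.0 z 11.4 posts x 45.9 z 11.0 31
168 mid x 44.4 z 11.2 posts x 44.5 z 11.6 35
171 mid x 42.8 z 10.9 posts x 42.9 z 11.3 42
174 mid x 41.3 z 10.8 posts x 41.3 z 11.2 33
177 mid x 40.1 z 12.6 posts x 39.9 z 11.5 110
180 mid x 40.0 z 19.9 posts x 38.3 z 11.5 133
183 mid x 39.9 z 26.3 posts x 36.9 z 12.0 136
186 mid x 40.0 z 33.1 posts x 40.0 z 33.0 135
189 mid x 40.0 z 38.8 posts x 39.9 z 38.5 134
192 mid x 40.0 z 44.3 posts x 40.0 z 44.3 150
195 mid x 38.7 z 44.3 posts x 38.7 z 44.4 179
198 mid x 37.1 z 43.1 posts x 37.1 z 43.1 172
201 mid x 35.8 z 43.1 posts x 35.8 z 43.0 177
204 mid x 34.6 z 43.4 posts x 34.4 z 42.7 182
207 mid x 33.7 z 44.9 posts x 33.6 z 44.6 187
210 mid x 32.1 z 43.7 posts x 31.9 z 43.2 137
213 mid x 29.5 z 39.5 posts x 29.5 z 39.4 129
```

The ramp's top edge is at about x=33.5 (33 when free), so the latch has snapped back and the cell is level. I release and retreat.

```bash
python3 -m pendant '[{"jaw":0.2,"linear":[0,0,-0.1],"twist":0},{"jaw":0.2,"linear":[0,0,0],"twist":0},{"jaw":0.55,"linear":[0,0,0],"twist":0},{"jaw":0.55,"linear":[0,0,0],"twist":0},{"jaw":0.55,"linear":[0,0,0],"twist":0},{"jaw":0.55,"linear":[0,0,0],"twist":0},{"jaw":0.55,"linear":[0,0,-1],"twist":0},{"jaw":0.55,"linear":[0,0,-2],"twist":0},{"jaw":0.55,"linear":[0,0,-3],"twist":0},{"jaw":0.55,"linear":[0,0,-4],"twist":0},{"jaw":0.55,"linear":[0,0,-4],"twist":0},{"jaw":0.55,"linear":[0,0,0],"twist":0}]' 8 
python3 -m pendant '[{"jaw":0.55,"linear":[-3,0,-1.5],"twist":0},{"jaw":0.55,"linear":[-3,0,-1.5],"twist":0},{"jaw":0.55,"linear":[0,0,0],"twist":0},{"jaw":0.55,"linear":[0,0,0],"twist":0}]'>/dev/null
python3 -c "
from h import *
lg();c=cam('wrist');np.save('w8.npy',c,allow_pickle=True)
cv2.imwrite('pics/w8.png',cv2.resize(c['color'],(800,600)))
P=cloud(c);d=P[...,:2]-O;x=d@LX*1000;y=d@LY*1000;z=P[...,2]*1000
for x0 in range(-22,43,4):
    m=(abs(x-x0)<1)&(abs(y)<3);print(x0,m.sum(),np.percentile(z[m],[25,75]).round(1) if m.any() else '')
"
```

```text
time: 16.03
position: [0.5383, 0.1448, 0.1841]
tool_rot: [0.997, -0.072, 0.008, -0.001]
ft_force: [1.6, -0.2, 0.4]
grip_width: 0.0481
grip_force: 0.0
16.37 [0.4729 0.1531 0.2074] [[0.99, -0.142, 0.002], [-0.142, -0.99, 0.0], [0.002, -0.0, -1.0]] F [ 0.1 -0.3  0.8] M [ 0.03 -0.02  0.01] w 0.0481 0.0
TCP in logger mm [-54.1   0.3 207.4]
yaw err 0.18341536387065283
-22 339 [274.1 276.2]
-18 14 [49.1 49.5]
-14 14 [48.9 49.3]
-10 18 [49. 50.]
-6 14 [48.9 49.5]
-2 17 [49.2 49.9]
2 21 [49.1 49.9]
6 14 [49.1 49.8]
10 14 [48.8 49.5]
14 21 [48.8 49.9]
18 21 [48.8 49.9]
22 17 [49.3 50.2]
26 13 [49.3 49.8]
30 14 [37.4 40.5]
34 20 [43.7 45. ]
38 20 [43.8 44.8]
42 0
```

View pics/w8.png

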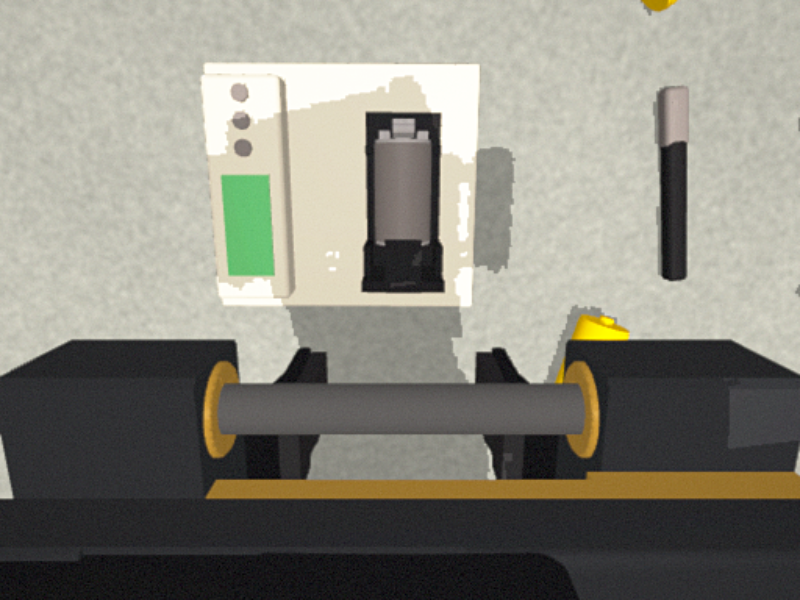

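The cell lies level at (403,190): its top is at 49–50 mm along its whole length. It sits against the posts, with the hook over the button at (403,128), and nothing else has been disturbed. Handing in.

```bash
python3 -c "
from rig import robot
print(robot.hand_in())"
```

```text
the job is handed in; nothing more can be done
None
```

The fattest cell is fitted level in the logger bay with the latch over its button, nothing else was seen to move, and the job was handed in at about 16 s of the 64 s allowed.

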